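# Load a blank and close the telescoping stop one hole

### The job

Lay the short dark walnut blank in the channel of the blank holder, lengthwise between the fence and the orange stop. Then press in the red spring button and push the sleeve by its black tab, closing the stop towards the blank by one hole only, until the button clicks out of the next hole. Handle the holder gently, never pushing on it with more than 28 N, and leave the long oak blank where it is.

Things in the scene. Friction and masses are not known exactly. Their poses are not given: they have to be found in the camera images.
- stand: blank holder fixed to the bench: 10 mm grey board, channel, fence, and a level square bar on a post. Origin at bench level under the middle of the blank's place with the stop closed. x along channel and bar, fence to stop; y from channel to bar; z up. Bar centred on y = 85 mm; the height of its collar on the post differs each time: sleeve's upper face 54 to 86 mm above the bench, not measured, to be felt
- channel (a point): floor of the channel, 10 mm above the bench, above the stand's origin, same axes. Channel 52 mm wide between dark side rails (10 mm thick, tops 7 mm above this floor), centred on y = 0, open at the stop's end. The dark fence closes it at x = -57 mm, 45 mm tall above the floor. The blank (110 mm) lies along x. The bar's steel post stands at x = -66, y = 85 mm, top 110 mm above the bench
- sleeve (a joint): aluminium sleeve's travel to the fence, m: 0 at start (1 mm play), 0.040 next hole, 0.080 last. Black tab across its top: 28 mm wide, 15 mm tall, pushed to stand -x; tab face at stand x = 59 mm at start. It carries the orange stop (face x = 97 mm at start), which pushes a blank along. Drag 2 N. Locked while the button is out; button held flush, about 12 N on the tab gets its hole off the button
- button (a joint): how far in the red button is, m: 0 out, 0.006 flush with the sleeve's upper face. 12 mm dome standing 6 mm up through a 14 mm square hole, at stand x = 75, y = 85 mm, pressed straight down; stays there while the sleeve travels. Spring 3 N, 5.5 N when flush. Frees the sleeve only within 1 mm of flush; then stays in, covered, until it springs out in the next hole and stops the sleeve dead
- walnut_center (a point): centre of the short dark walnut blank, 110 x 44 x 44 mm, 0.1 to 0.19 kg, lying on the bench; x axis along its length, z up
- walnut: the same walnut blank; origin at the centre of its underside
- oak_center (a point): centre of the long pale oak blank, 170 x 44 x 44 mm, a bystander near the walnut one; x axis along its length
There are look-alikes about, which are no part of the job. Of the things that look like the walnut, take the one that is farthest to the robot's left at the start.

How it is judged:
By the outcome, as a careful person would: the job done as asked, in the order asked, and still so for the second after the job is handed in, with the robot touching nothing.
It also fails if it takes over 58 s, if anything falls off the work surface, if the arm or the gripper's body presses on something with over 40 N, if the wrist force passes 120 N, or if a joint passes its speed limit or range.

### The arm

A 7-joint arm with a two-finger parallel gripper is mounted at the origin on the work surface. World frame = base frame: x ahead of the robot, y to its left, z up, the work surface at z = 0. Lengths are in m, angles in rad, forces in N, time in s.
With the tool pointing down it reaches from about 0.425 to 0.825 m from the base axis. Payload 3.6 kg.
Tool frame: the origin (TCP) lies at the very end of the fingers, on their centre line; the grasp point (between the pads) lies 19 mm behind it (manip.tcp_to_grasp is the distance from the TCP to the grasp point, in m); z points along the fingers, y is the line along which they close (so a half turn about z gives the same grasp; the last joint's range is limited). The gripper opens to 85 mm and grips with 20 to 120 N. Pads are 22 mm wide; open, the fingers measure 114 mm over their backs; the gripper's body (76 mm by 85 mm) begins 54 mm behind the grasp point. The pads swing forward as they close: fully open they stand 13 mm farther back than shut.
Start: joints at [1.315, 0.615, -0.013, 1.423, 0.008, 1.103, -0.04], TCP at [0.147, -0.633, 0.231] pointing down, gripper open.
Joint ranges: [-3.12, 3.12], [-0.3, 2.06], [-1.34, 1.32], [0.26, 2.42], [-1.36, 4.5], [0.01, 1.98], [-2.84, 2.84]. Speed limits (rad/s): [2.79, 2.79, 3.14, 3.14, 3.14, 3.14, 3.14].

### API

Orientations are given as [roll, pitch, yaw] about the fixed x, y, z axes, in that order (R = Rz(yaw) Ry(pitch) Rx(roll)).
In Python, from workcell import manip gives the robot as it stands.
- The arm moves only by the tool carry_out, never from a script. Its arguments are lists of equal length, an entry for each row: "xyz": the shift along the tool's x, y, z normalised to -1 to 1, where 1 is 0.025 m, a list of three; "rot": the turn, a rotation vector about the tool's x, y, z normalised to -1 to 1, where 1 is pi rad, a list of three; "grip": the opening, from 0 (shut) to 1 (fully open). In form: {"xyz": [[dx, dy, dz], ...], "rot": [[ax, ay, az], ...], "grip": [grip, ...]}. A call has 1 to 8 rows; each row shifts and turns the commanded pose from where the row before left it, along the tool's axes as they then stand; what a row does not reach is not made up. A row lasts 1/8 s, in which the tool goes at most 62.5 mm and 10.7 degrees, less where a joint would pass 70% of its speed; a pose out of reach is approached as far as the arm can. A call with a number of a shift or a turn outside -1 to 1 is refused whole. A call with a gripper value outside its range is refused whole. The fingers move at their own pace and stop on an object; "force" is the grip in N (left out, the last holds). Time passes only in rows, so rows that do not move let the fingers close. It gives the time, the measured TCP pose, the force, the opening and the grip force at its end, in the units of the state.
- manip.sense(): the state, without advancing time (a new reading comes with each control period).
- manip.grab_frame(name): name is "side" or "top"; returns the picture (400x640x3 uint8, blue, green, red); there is no depth.
- manip.get_calibration(name): a dict with "fx", "fy", "cx", "cy" (pixels), "R" (3x3) and "t" (3): a world point X has camera coordinates R X + t. Camera axes: x right, y down, z forward; pixel columns grow to the right and rows downward; lengths in m; the calibration is good to about 2 mm. A picture is of the moment at which its call begins. get_calibration takes no time and is no camera call.
- manip.job_done(): hands the job in; it is judged then, once.
Trained networks look in the newest picture that a camera, given by its name, has taken for a name from the list of things; names that differ only in an ending like _2 or _b are one class to them, and where a whole thing is asked for, a point or a joint stands for the part that bears it (a point fixed in the world has none). Each returns a list of dicts, best first, with "p" (0 to 1); they miss things now and then, are a little off and sometimes report something else, mostly with a low value. They report only what shows in the picture. A call takes as long as a camera call. They do not tell look-alikes from the thing itself.
- manip.recognise(camera, name): "extent" ([left, top, width, height] in pixels, round what is visible of it).
- manip.silhouettes(camera, name): "pixels" (400x640 bool, what is visible of it) and "extent" ([left, top, width, height] in pixels, round what is visible of it).
- manip.mark_of(camera, name): "pixel" ([column, row] in pixels: a listed point, or the origin of a listed thing).
The state is a dict: "clock": time; "joint_pos": joint angles; "qvel": joint speeds; "joint_torque": joint torques, N m; "position": TCP position; "eef_rot": TCP orientation; "contact_force": force on the tool from outside, world axes, zero at the start; "wrist_torque": the same for the moment, N m; "finger_gap": opening from 0.0 (shut) to 1.0 (fully open); "grasp_force": force on a finger pad.
Only numpy, scipy, OpenCV 4.12 (cv2) and the standard library are available. Lean on these libraries where they do the work, as an engineer would, in place of code of your own. Each camera call takes 0.05 s, during which the arm holds its last target. There are 200 camera calls.

## Working session

There is one attempt and no reset: what is moved stays moved. The work goes in short steps, Python scripts to look and compute and a tool call to move; the robot and the scene stay as the last step left them, time stands still between calls to the robot, and variables do not carry over. Pictures are saved under pics/ and viewed, at most 10 in all, crops included, and the job is handed in when it is done.

Besides the shell and the picture viewer there is one more tool, called after "Request:" by a JSON object that holds its "fn" and its "kwargs". carry_out: Moves the arm, as the interface text tells. Its arguments: {"type":"object","properties":{"xyz":{"type":"array","items":{"type":"array","items":{"type":"number","minimum":-1,"maximum":1}}},"rot":{"type":"array","items":{"type":"array","items":{"type":"number","minimum":-1,"maximum":1}}},"grip":{"type":"array","items":{"type":"number"}},"force":{"type":"number"}},"required":["xyz","rot","grip"]}

```bash
mkdir -p pics; ls
python3 - <<'E'
from workcell import manip
import cv2
for n in("side","top"):
    cv2.imwrite(f"pics/{n}0.png",manip.grab_frame(n)); c=manip.get_calibration(n)
    print(n,c)
    for t in("walnut_center","oak_center","channel","stand","sleeve","button"):
        print(t,[(round(d["p"],2),[round(float(v)) for v in d["pixel"]]) for d in manip.mark_of(n,t)])
print(manip.sense())
E
```

```text
pics
side {'fx': 432.5441487500834, 'fy': 432.5441487500834, 'cx': 318.9595571638775, 'cy': 202.36742306438583, 'R': array([[-0.98758712, -0.15684588, -0.00842906],
       [-0.10637605,  0.70735616, -0.69880713],
       [ 0.11556737, -0.68923627, -0.71526047]]), 't': array([0.48551449, 0.24011868, 1.05248672])}
walnut_center [(0.78, [352, 133]), (0.73, [353, 190]), (0.61, [381, 158])]
oak_center []
channel [(0.86, [310, 338])]
stand [(0.61, [309, 339])]Traceback (most recent call last):
  File "<stdin>", line 7, in <module>
ValueError: it knows: channel, oak_center, stand, walnut, walnut_center
```

```bash
cat > h.py <<'E'
from workcell import manip
import numpy as np,cv2
def ray(n,px,z):
    c=manip.get_calibration(n);R=np.array(c["R"]);t=np.array(c["t"])
    d=R.T@np.array([(px[0]-c["cx"])/c["fx"],(px[1]-c["cy"])/c["fy"],1]);o=-R.T@t
    return o+d*(z-o[2])/d[2]
def proj(n,X):
    c=manip.get_calibration(n);p=np.array(c["R"])@X+np.array(c["t"])
    return np.array([c["fx"]*p[0]/p[2]+c["cx"],c["fy"]*p[1]/p[2]+c["cy"]])
E
python3 - <<'E'
from h import *
ims=[]
for n in("side","top"):
    ims.append(manip.grab_frame(n))
    for t,z in(("walnut_center",.022),("oak_center",.022),("channel",.01),("stand",0)):
        print(n,t,[(round(d["p"],2),[round(float(v)) for v in d["pixel"]],ray(n,d["pixel"],z).round(3)) for d in manip.mark_of(n,t)])
cv2.imwrite("pics/side0.png",ims[0]);cv2.imwrite("pics/top0.png",ims[1])
print(manip.get_calibration("top"));print(manip.sense())
E
```

```text
side walnut_center [(0.95, [353, 133], array([ 0.465, -0.588,  0.022])), (0.7, [384, 160], array([ 0.353, -0.455,  0.022])), (0.59, [352, 186], array([ 0.44 , -0.32 ,  0.022]))]
side oak_center [(0.73, [294, 184], array([ 0.617, -0.302,  0.022]))]
side channel [(0.9, [307, 340], array([0.491, 0.183, 0.01 ]))]
side stand [(0.87, [308, 342], array([0.488, 0.184, 0.   ])), (0.31, [294, 184], array([ 0.623, -0.329,  0.   ]))]
top walnut_center [(0.85, [489, 209], array([ 0.472, -0.589,  0.022])), (0.79, [441, 258], array([ 0.362, -0.47 ,  0.022])), (0.64, [377, 226], array([ 0.439, -0.327,  0.022]))]
top oak_center [(0.68, [367, 152], array([ 0.612, -0.31 ,  0.022]))]
top channel [(0.71, [161, 209], array([0.492, 0.171, 0.01 ]))]
top stand [(0.78, [159, 212], array([0.485, 0.181, 0.   ]))]
{'fx': 413.8703412867186, 'fy': 413.8703412867186, 'cx': 317.0076289403325, 'cy': 198.23850118311424, 'R': array([[-0.02752472, -0.9994965 ,  0.01578399],
       [-0.99235968,  0.0254216 , -0.12073117],
       [ 0.12026913, -0.01898648, -0.99255975]]), 't': array([-0.17651699,  0.5096855 ,  0.91303799])}
{'clock': 0.75, 'joint_pos': array([ 1.31547534,  0.61483335, -0.01257589,  1.42335837,  0.00813067,
        1.10340637, -0.04040148]), 'qvel': array([ 3.83727327e-05,  6.71894322e-04,  1.73655429e-03,  1.74266442e-03,
        9.46727088e-04, -1.79071928e-04, -9.49704436e-04]), 'joint_torque': array([ 3.98827624e-04, -4.69016576e+01,  2.59184148e-01, -1.71324760e+01,
        1.00595760e-02,  1.53727171e-03,  2.37154620e-05]), 'position': array([ 0.14743964, -0.63304837,  0.23135443]), 'eef_rot': array([3.14154740e+00, 3.02702576e-06, 2.28855626e-01]), 'contact_force': array([-0.55341202, -0.5615935 ,  0.75043054]), 'wrist_torque': array([-0.01381398, -0.02738354,  0.00179622]), 'grasp_force': 0.0, 'finger_gap': 0.9985643593759631}
```

View pics/side0.png

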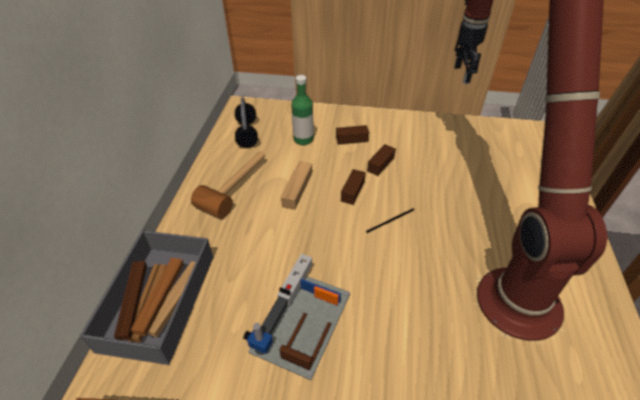

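View pics/top0.png

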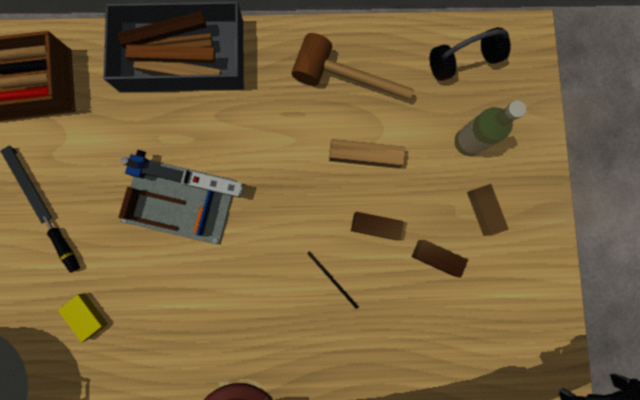

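The side picture shows three walnut look-alikes at (352,133), (382,158) and (353,187). The stand is near (300,315). In the top picture (image left is world +y) the leftmost walnut is at (377,226), so that is the one to take. The fence is at (128,205), the orange stop at (202,215) and the red button at (195,179).

```bash
cat >> h.py <<'E'
from scipy.optimize import minimize
def boxpts(x,y,a,L=.11,W=.044,z0=0,H=.044):
    c,s=np.cos(a),np.sin(a)
    return np.array([[x+c*u*L/2-s*v*W/2,y+s*u*L/2+c*v*W/2,z] for u in(-1,1) for v in(-1,1) for z in(z0,z0+H)])
def hullmask(n,P):
    S=16
    m=np.zeros((400,640),np.uint8);h=cv2.convexHull(np.array([proj(n,p) for p in P],np.float32))
    cv2.fillConvexPoly(m,np.round(h*S).astype(np.int32),255,cv2.LINE_AA,4);return m/255.
def fit(masks,x0,**k):
    def f(p):
        r=0
        for n,m in masks.items():
            h=hullmask(n,boxpts(*p,**k));r+=1-np.minimum(h,m).sum()/np.maximum(h,m).sum()
        return r
    best=None
    for a in x0[2]:
        r=minimize(f,[x0[0],x0[1],a],method="Nelder-Mead",options=dict(initial_simplex=[[x0[0],x0[1],a],[x0[0]+.01,x0[1],a],[x0[0],x0[1]+.01,a],[x0[0],x0[1],a+.3]]))
        if best is None or r.fun<best.fun:best=r
    return best.x,best.fun
E
python3 - <<'E'
from h import *
ms={}
for n,px in(("side",(353,187)),("top",(377,226))):
    im=manip.grab_frame(n)
    s=manip.silhouettes(n,"walnut")
    for d in s:
        e=d["extent"]; print(n,round(d["p"],2),[round(float(v)) for v in e])
        if abs(e[0]+e[2]/2-px[0])<12 and abs(e[1]+e[3]/2-px[1])<12: ms[n]=np.array(d["pixels"],float)
    x,y,w,h=(240,245,115,140) if n=="side" else (108,140,150,112)
    c=cv2.resize(im[y:y+h,x:x+w],None,fx=5 if n=="top" else 4.28,fy=5 if n=="top" else 4.28,interpolation=cv2.INTER_CUBIC)
    cv2.imwrite(f"pics/crop_{n}.png",c); print(c.shape)
for k in(ms,{"top":ms.get("top")},{"side":ms.get("side")}):
    try: print(fit(k,(.439,-.325,[0,.8,1.6,2.4])))
    except Exception as e: print(e)
E
```

```text
side 0.77 [334, 125, 36, 17]
side 0.66 [366, 146, 32, 28]
side 0.62 [339, 171, 28, 32]
(599, 492, 3)
top 0.74 [467, 187, 44, 53]
top 0.71 [412, 241, 56, 37]
top 0.62 [352, 212, 50, 30]
(560, 750, 3)
time passes only in moves, steps and waits
time passes only in moves, steps and waits
time passes only in moves, steps and waits
```

View pics/crop_top.png

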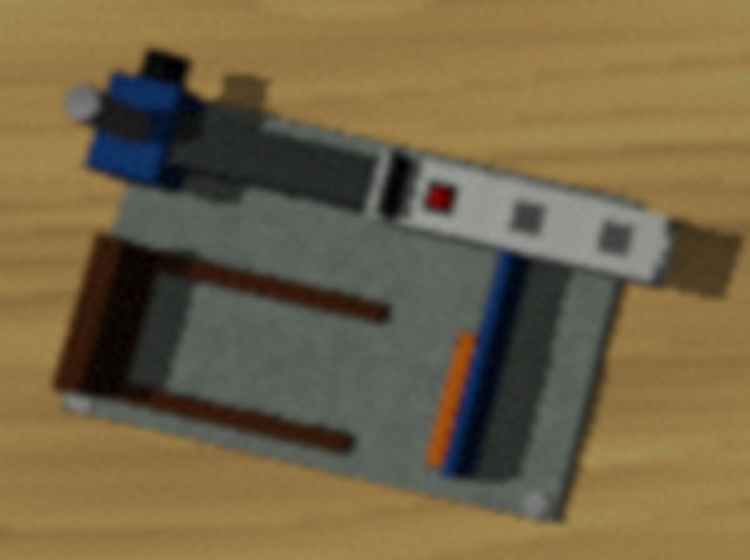

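View pics/crop_side.png

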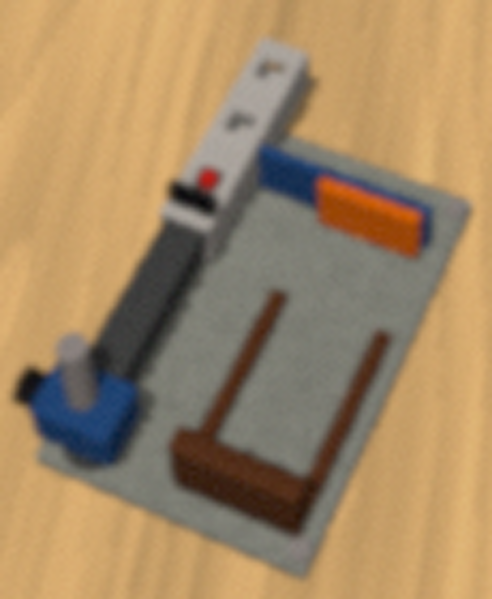

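```bash
sed -i 's/^def ray/CAL={n:manip.get_calibration(n) for n in("side","top")}\ndef ray/; s/c=manip.get_calibration(n);/c=CAL[n];/' h.py
cat > m1.py <<'E'
from h import *
from scipy.optimize import least_squares
T=lambda u,v:np.array([108+u/5,140+v/5])-.4
S=lambda u,v:np.array([240+u/4.28,245+v/4.28])-.4
obs=[("top",T(387,312),("r",31)),("top",T(350,442),("r",-31)),("side",S(277,293),("r",31)),("side",S(381,336),("r",-31)),
("top",T(82,103),"p"),("side",S(72,347),"p"),("top",T(439,197),"b"),("side",S(208,179),"b"),("top",T(108,320),"f")]
def res(q):
    x,y,a,xr,zs=q;o=[]
    for n,px,k in obs:
        P={"p":(-.066,.085,.11),"b":(.075,.085,zs+.004),"f":(-.057,0,.055)}.get(k) if isinstance(k,str) else (xr,k[1]/1000,.017)
        c,s=np.cos(a),np.sin(a)
        o+=list(proj(n,np.array([x+c*P[0]-s*P[1],y+s*P[0]+c*P[1],P[2]]))-px)
    return o
if __name__=="__main__":
    r=least_squares(res,[.49,.18,-1.8,.03,.07]);print(r.x.round(4));print(np.round(r.fun,1).reshape(-1,2).tolist())
    ms={}
    for n,px in(("side",(353,187)),("top",(377,226))):
        manip.grab_frame(n)
        for d in manip.silhouettes(n,"walnut"):
            e=d["extent"]
            if abs(e[0]+e[2]/2-px[0])<12 and abs(e[1]+e[3]/2-px[1])<12: ms[n]=np.array(d["pixels"],float)
    print(list(ms))
    for k in(ms,{"top":ms["top"]},{"side":ms["side"]}):
        print(fit(k,(.439,-.325,[0,.8,1.6,2.4])))
E
python3 m1.py
```

```text
[ 0.4879  0.1722 -1.8132  0.0479  0.052 ]
[[-1.6, -0.3], [-1.1, -0.0], [0.4, -1.0], [0.6, -1.8], [-0.4, 0.0], [0.4, -0.5], [0.6, -0.2], [-0.1, -0.2], [-0.8, -0.4]]
['side', 'top']
(array([ 0.43834194, -0.32442134,  1.38450363]), np.float64(0.28712266169509193))
(array([ 0.43806197, -0.3246709 ,  1.34508894]), np.float64(0.07777599448164718))
(array([ 0.43943286, -0.32234438,  1.45023755]), np.float64(0.18300199877918866))
```

```bash
cat > plan.py <<'E'
import sys,json
from h import *
from scipy.spatial.transform import Rotation as Ro
def plan(tx,ty,tz,yaw,n,grip,dec=2):
    s=manip.sense();p=np.array(s["position"]);R=Ro.from_euler("xyz",s["eef_rot"])
    Rt=Ro.from_euler("xyz",[np.pi,0,yaw]);rv=(R.inv()*Rt).as_rotvec()
    st=Ro.from_rotvec(np.round(rv/n/np.pi,4)*np.pi);d=(np.array([tx,ty,tz])-p)/n
    xs=[]
    for i in range(n):
        xs.append(np.round(R.inv().apply(d)/.025,dec).tolist());R=R*st
    print("yaw now",round(float(s["eef_rot"][2]),3),"clk",s["clock"],"pos",p.round(4));print("rot",np.round(rv/n/np.pi,4).tolist(),"max",np.abs(xs).max())
    for i in range(0,n,8):print(json.dumps(xs[i:i+8]))
# stand -> world
SX,SY,SA=.4885,.1725,-1.813
def sw(u,v):
    c,s=np.cos(SA),np.sin(SA);return SX+c*u-s*v,SY+s*u+c*v
if __name__=="__main__":
    a=[float(v) for v in sys.argv[2:]]
    if sys.argv[1]=="s": a[:2]=sw(a[0],a[1])
    plan(*a[:4],int(a[4]),1)
E
python3 plan.py w .438 -.324 .15 1.36 16
```

```text
yaw now 0.229 clk 1.15 pos [ 0.1474 -0.633   0.2313]
rot [-0.0, -0.0, -0.0225] max 1.06
[[0.88, -0.59, 0.2], [0.92, -0.52, 0.2], [0.96, -0.46, 0.2], [0.99, -0.39, 0.2], [1.01, -0.32, 0.2], [1.03, -0.25, 0.2], [1.05, -0.17, 0.2], [1.06, -0.1, 0.2]]
[[1.06, -0.02, 0.2], [1.06, 0.05, 0.2], [1.05, 0.13, 0.2], [1.04, 0.2, 0.2], [1.02, 0.27, 0.2], [1.0, 0.35, 0.2], [0.98, 0.42, 0.2], [0.94, 0.48, 0.2]]
```

Request:
{"fn": "carry_out", "kwargs": {"xyz": [[0.88,-0.59,0.2],[0.92,-0.52,0.2],[0.96,-0.46,0.2],[0.99,-0.39,0.2],[1,-0.32,0.2],[1,-0.25,0.2],[1,-0.17,0.2],[1,-0.1,0.2]], "rot": [[0,0,-0.0225],[0,0,-0.0225],[0,0,-0.0225],[0,0,-0.0225],[0,0,-0.0225],[0,0,-0.0225],[0,0,-0.0225],[0,0,-0.0225]], "grip": [1,1,1,1,1,1,1,1]}}

```text
clock: 2.15
position: [0.2909, -0.4794, 0.191]
eef_rot: [3.141, -0.0, 0.799]
contact_force: [-0.4, -0.3, 0.1]
finger_gap: 0.998
grasp_force: 0.0
```

Request:
{"fn": "carry_out", "kwargs": {"xyz": [[1,-0.02,0.2],[1,0.05,0.2],[1,0.13,0.2],[1,0.2,0.2],[1,0.27,0.2],[1,0.35,0.2],[0.98,0.42,0.2],[0.94,0.48,0.2]], "rot": [[0,0,-0.0225],[0,0,-0.0225],[0,0,-0.0225],[0,0,-0.0225],[0,0,-0.0225],[0,0,-0.0225],[0,0,-0.0225],[0,0,-0.0225]], "grip": [1,1,1,1,1,1,1,1]}}

```text
clock: 3.15
position: [0.4328, -0.3295, 0.151]
eef_rot: [3.141, -0.0, 1.365]
contact_force: [0.6, 0.2, -0.1]
finger_gap: 0.999
grasp_force: 0.0
```

```bash
python3 plan.py w .438 -.324 .014 1.36 8
```

```text
yaw now 1.365 clk 3.15 pos [ 0.4328 -0.3295  0.151 ]
rot [0.0, -0.0, 0.0002] max 0.68
[[0.03, 0.02, 0.68], [0.03, 0.02, 0.68], [0.03, 0.02, 0.68], [0.03, 0.02, 0.68], [0.03, 0.02, 0.68], [0.03, 0.02, 0.68], [0.03, 0.02, 0.68], [0.03, 0.02, 0.68]]
```

Request:
{"fn": "carry_out", "kwargs": {"xyz": [[0.06,0.04,0.68],[0.06,0.04,0.68],[0.06,0.04,0.68],[0.06,0.04,0.68],[0.01,0,0.68],[0,0,0.68],[0,0,0.68],[0,0,0.68]], "rot": [[0,0,0],[0,0,0],[0,0,0],[0,0,0],[0,0,0],[0,0,0],[0,0,0],[0,0,0]], "grip": [1,1,1,1,1,1,1,1]}}

```text
clock: 4.15
position: [0.4369, -0.3255, 0.0142]
eef_rot: [3.141, -0.0, 1.36]
contact_force: [-1.1, -0.4, -0.2]
finger_gap: 0.998
grasp_force: 0.0
```

Request:
{"fn": "carry_out", "kwargs": {"xyz": [[0,0,0],[0,0,0],[0,0,0],[0,0,0],[0,0,0],[0,0,0]], "rot": [[0,0,0],[0,0,0],[0,0,0],[0,0,0],[0,0,0],[0,0,0]], "grip": [0.2,0.2,0.2,0.2,0.2,0.2], "force": 35}}

```text
clock: 4.9
position: [0.4374, -0.3259, 0.0161]
eef_rot: [3.14, 0.001, 1.36]
contact_force: [0.4, 0.8, 5.6]
finger_gap: 0.512
grasp_force: 38.1
```

Request:
{"fn": "carry_out", "kwargs": {"xyz": [[0,0,-0.5],[0,0,-0.7],[0,0,-0.7],[0,0,-0.7],[0,0,-0.7],[0,0,-0.7],[0,0,-0.3],[0,0,0]], "rot": [[0,0,0],[0,0,0],[0,0,0],[0,0,0],[0,0,0],[0,0,0],[0,0,0],[0,0,0]], "grip": [0.2,0.2,0.2,0.2,0.2,0.2,0.2,0.2]}}

```text
clock: 5.9
position: [0.4368, -0.3257, 0.1235]
eef_rot: [3.141, 0.0, 1.36]
contact_force: [-0.7, 0.8, -1.8]
finger_gap: 0.509
grasp_force: 37.3
```

```bash
python3 - <<'E'
from h import *
p=np.array(manip.sense()["position"]);ms={}
for n in("side","top"):
    manip.grab_frame(n)
    for d in manip.silhouettes(n,"walnut"):
        e=d["extent"];c=proj(n,p)
        if abs(e[0]+e[2]/2-c[0])<25 and abs(e[1]+e[3]/2-c[1])<25: ms[n]=np.array(d["pixels"],float)
    print(n,[(round(d["p"],2),ray(n,d["pixel"],p[2]+.008).round(4)) for d in manip.mark_of(n,"walnut_center")])
print(list(ms),p)
E
python3 plan.py s .004 0 .12 1.3286 24
```

```text
side [(0.71, array([ 0.4338, -0.3224,  0.1315])), (0.4, array([ 0.4535, -0.428 ,  0.1315]))]
top [(0.69, array([ 0.4553, -0.5347,  0.1315]))]
['side', 'top'] [ 0.43683897 -0.32570223  0.12351058]
yaw now 1.36 clk 6.2 pos [ 0.4364 -0.3253  0.1222]
rot [-0.0, -0.0, 0.0004] max 0.82
[[0.82, -0.09, 0.0], [0.82, -0.09, 0.0], [0.82, -0.09, 0.0], [0.82, -0.09, 0.0], [0.82, -0.09, 0.0], [0.82, -0.09, 0.0], [0.82, -0.1, 0.0], [0.82, -0.1, 0.0]]
[[0.82, -0.1, 0.0], [0.82, -0.1, 0.0], [0.82, -0.1, 0.0], [0.82, -0.1, 0.0], [0.82, -0.1, 0.0], [0.82, -0.1, 0.0], [0.82, -0.1, 0.0], [0.82, -0.1, 0.0]]
[[0.82, -0.11, 0.0], [0.82, -0.11, 0.0], [0.82, -0.11, 0.0], [0.82, -0.11, 0.0], [0.82, -0.11, 0.0], [0.82, -0.11, 0.0], [0.82, -0.11, 0.0], [0.82, -0.11, 0.0]]
```

Request:
{"fn": "carry_out", "kwargs": {"xyz": [[0.82,-0.09,0],[0.82,-0.09,0],[0.82,-0.09,0],[0.82,-0.09,0],[0.82,-0.09,0],[0.82,-0.09,0],[0.82,-0.1,0],[0.82,-0.1,0]], "rot": [[0,0,0.0004],[0,0,0.0004],[0,0,0.0004],[0,0,0.0004],[0,0,0.0004],[0,0,0.0004],[0,0,0.0004],[0,0,0.0004]], "grip": [0.2,0.2,0.2,0.2,0.2,0.2,0.2,0.2]}}

```text
clock: 7.2
position: [0.4537, -0.1585, 0.123]
eef_rot: [-3.141, -0.001, 1.352]
contact_force: [-0.3, -0.2, -1.2]
finger_gap: 0.506
grasp_force: 37.3
```

Request:
{"fn": "carry_out", "kwargs": {"xyz": [[0.82,-0.1,0],[0.82,-0.1,0],[0.82,-0.1,0],[0.82,-0.1,0],[0.82,-0.1,0],[0.82,-0.1,0],[0.82,-0.1,0],[0.82,-0.1,0]], "rot": [[0,0,0.0004],[0,0,0.0004],[0,0,0.0004],[0,0,0.0004],[0,0,0.0004],[0,0,0.0004],[0,0,0.0004],[0,0,0.0004]], "grip": [0.2,0.2,0.2,0.2,0.2,0.2,0.2,0.2]}}

```text
clock: 8.2
position: [0.4701, 0.0056, 0.123]
eef_rot: [-3.141, -0.001, 1.342]
contact_force: [-0.6, 0.3, -1.8]
finger_gap: 0.51
grasp_force: 37.3
```

Request:
{"fn": "carry_out", "kwargs": {"xyz": [[0.82,-0.11,0],[0.82,-0.11,0],[0.82,-0.11,0],[0.82,-0.11,0],[0.82,-0.11,0],[0.82,-0.11,0],[0.82,-0.11,0],[0.82,-0.11,0],[0,0,0]], "rot": [[0,0,0.0004],[0,0,0.0004],[0,0,0.0004],[0,0,0.0004],[0,0,0.0004],[0,0,0.0004],[0,0,0.0004],[0,0,0.0004],[0,0,0]], "grip": [0.2,0.2,0.2,0.2,0.2,0.2,0.2,0.2,0.2]}}

```text
validation failed for argument at $...
```

Request:
{"fn": "carry_out", "kwargs": {"xyz": [[0.82,-0.11,0],[0.82,-0.11,0],[0.82,-0.11,0],[0.82,-0.11,0],[0.82,-0.11,0],[0.82,-0.11,0],[0.82,-0.11,0],[0.82,-0.11,0]], "rot": [[0,0,0.0004],[0,0,0.0004],[0,0,0.0004],[0,0,0.0004],[0,0,0.0004],[0,0,0.0004],[0,0,0.0004],[0,0,0.0004]], "grip": [0.2,0.2,0.2,0.2,0.2,0.2,0.2,0.2]}}

```text
clock: 9.2
position: [0.4863, 0.17, 0.123]
eef_rot: [-3.141, -0.0, 1.332]
contact_force: [-0.6, -0.5, -1.2]
finger_gap: 0.51
grasp_force: 37.3
```

```bash
python3 - <<'E'
from h import *
im=[cv2.resize(manip.grab_frame(n)[y:y+h,x:x+w],(400,int(h*400/w)),interpolation=cv2.INTER_CUBIC) for n,(x,y,w,h) in(("side",(220,200,150,190)),("top",(90,100,150,190)))]
cv2.imwrite("pics/hover.png",np.hstack(im))
E
python3 plan.py s .004 0 .035 1.3286 8
```

```text
yaw now 1.337 clk 9.3 pos [0.4864 0.1724 0.1232]
rot [-0.0, -0.0001, 0.0003] max 0.44
[[-0.02, 0.01, 0.44], [-0.02, 0.01, 0.44], [-0.02, 0.01, 0.44], [-0.02, 0.01, 0.44], [-0.02, 0.01, 0.44], [-0.02, 0.01, 0.44], [-0.02, 0.01, 0.44], [-0.02, 0.01, 0.44]]
```

View pics/hover.png

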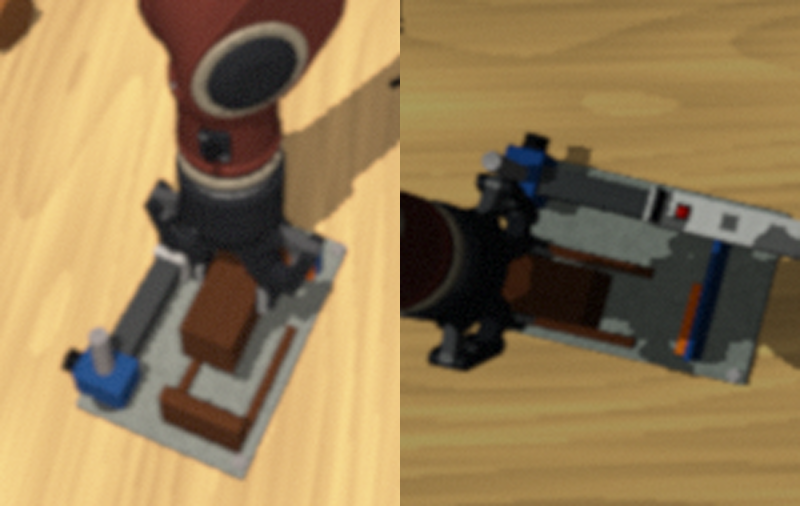

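The hover view shows the held blank above the channel between the rails: top-view end edge at about (168.7,203) to (166,222.6), side-view end face bottom at about (288,330) to (309,339). Next I check its offset in the grasp.

Run:
```python
from h import *
from plan import sw,SX,SY,SA
s=manip.sense();p=s["position"];R=np.array([[np.cos(SA),np.sin(SA)],[-np.sin(SA),np.cos(SA)]])
def st(q): return (R@(q[:2]-[SX,SY])).round(4)
print("tcp",st(np.array(p)))
T=lambda u,v:(90+(u-400)/2.667,100+v/2.667)
S=lambda u,v:(220+u/2.667,200+v/2.667)
for q in(T(611,272),T(604,328)): print("top, face top",st(ray("top",q,p[2]+.028)),"bottom",st(ray("top",q,p[2]-.016)))
for q in(S(182,345),S(237,370)): print("side bottom",st(ray("side",q,p[2]-.016)))
```

```text
tcp [ 0.0006 -0.002 ]
top, face top [0.0646 0.018 ] bottom [0.0489 0.0196]
top, face top [ 0.0702 -0.0234] bottom [ 0.0548 -0.024 ]
side bottom [-0.0476  0.0214]
side bottom [-0.0501 -0.026 ]
```

Request:
{"fn": "carry_out", "kwargs": {"xyz": [[-0.07,0.04,0.4],[-0.07,0.04,0.6],[0,0,0.6],[0,0,0.6],[0,0,0.6],[0,0,0.6],[0,0,0.3],[0,0,0.05]], "rot": [[0,0,0.001],[0,0,0.001],[0,0,0],[0,0,0],[0,0,0],[0,0,0],[0,0,0],[0,0,0]], "grip": [0.2,0.2,0.2,0.2,0.2,0.2,0.2,0.2]}}

```text
clock: 10.3
position: [0.4887, 0.1637, 0.0285]
eef_rot: [-3.141, 0.0, 1.324]
contact_force: [-0.1, -0.5, -1.4]
finger_gap: 0.508
grasp_force: 37.3
```

Request:
{"fn": "carry_out", "kwargs": {"xyz": [[0,0,0.06],[0,0,0.06]], "rot": [[0,0,0],[0,0,0]], "grip": [0.2,0.2]}}

```text
clock: 10.55
position: [0.4893, 0.1638, 0.0265]
eef_rot: [3.141, -0.001, 1.323]
contact_force: [0.6, -0.4, -2.1]
finger_gap: 0.509
grasp_force: 37.3
```

Request:
{"fn": "carry_out", "kwargs": {"xyz": [[0.1,0,0.03],[0.1,0,0.03],[0,0,0.03]], "rot": [[0,0,0],[0,0,0],[0,0,0]], "grip": [0.2,0.2,0.2]}}

```text
clock: 10.92
position: [0.4894, 0.1645, 0.026]
eef_rot: [-3.142, 0.007, 1.32]
contact_force: [-5.4, -8.0, 23.6]
finger_gap: 0.508
grasp_force: 40.2
```

Request:
{"fn": "carry_out", "kwargs": {"xyz": [[0,0,0.03],[0,0,0.02]], "rot": [[0,0,0],[0,0,0]], "grip": [0.2,0.2]}}

```text
clock: 11.18
position: [0.4894, 0.1645, 0.026]
eef_rot: [3.141, 0.007, 1.32]
contact_force: [-7.7, -8.6, 30.0]
finger_gap: 0.508
grasp_force: 40.9
```

Request:
{"fn": "carry_out", "kwargs": {"xyz": [[0,0,-0.13]], "rot": [[0,0,0]], "grip": [0.2]}}

```text
clock: 11.3
position: [0.4906, 0.1677, 0.0272]
eef_rot: [3.14, -0.0, 1.322]
contact_force: [0.4, 0.1, -1.7]
finger_gap: 0.507
grasp_force: 37.4
```

Request:
{"fn": "carry_out", "kwargs": {"xyz": [[0,0,0],[0,0,0],[0,0,0],[0,0,0],[0,0,-0.5],[0,0,-1],[0,0,-1],[0,0,-1]], "rot": [[0,0,0],[0,0,0],[0,0,0],[0,0,0],[0,0,0],[0,0,0],[0,0,0],[0,0,0]], "grip": [0.9,0.9,0.9,0.9,0.9,0.9,0.9,0.9]}}

```text
clock: 12.3
position: [0.4902, 0.1686, 0.115]
eef_rot: [3.141, -0.001, 1.323]
contact_force: [0.3, 0.4, 0.3]
finger_gap: 0.901
grasp_force: 0.0
```

Request:
{"fn": "carry_out", "kwargs": {"xyz": [[0,0,-1],[0,0,-1]], "rot": [[0,0,0],[0,0,0]], "grip": [0.3,0.1]}}

```text
clock: 12.55
position: [0.49, 0.1685, 0.165]
eef_rot: [3.141, -0.0, 1.323]
contact_force: [0.5, -0.5, -0.1]
finger_gap: 0.487
grasp_force: 0.0
```

```bash
python3 - <<'E'
from h import *
from m1 import *
r=least_squares(res,[.49,.18,-1.8,.03,.07]).x
x,y,a=r[:3];c,s=np.cos(a),np.sin(a)
for u in(.075,.077):print("m1",u,x+c*u-s*.085,y+s*u+c*.085)
from plan import sw;print(sw(.077,.085))
t,q=T(439,197),S(208,179)
for z in(.058,.062,.07):print(z,ray("top",t,z).round(4),ray("side",q,z).round(4))
E
python3 plan.py s .077 .085 .10 1.3286 8
```

```text
m1 0.075 0.5524505263835243 0.07893760875802619
m1 0.077 0.5519703686803829 0.07699610197716915
(np.float64(0.5525511257762985), np.float64(0.07736087404863971))
0.058 [0.5517 0.0797 0.058 ] [0.5517 0.0808 0.058 ]
0.062 [0.551  0.0786 0.062 ] [0.5509 0.0833 0.062 ]
0.07 [0.5496 0.0764 0.07  ] [0.5493 0.0884 0.07  ]
yaw now 1.323 clk 12.55 pos [0.49   0.1685 0.165 ]
rot [0.0, -0.0, -0.0002] max 0.41
[[-0.37, 0.41, 0.33], [-0.37, 0.41, 0.33], [-0.37, 0.41, 0.33], [-0.37, 0.41, 0.33], [-0.37, 0.41, 0.33], [-0.37, 0.41, 0.33], [-0.37, 0.41, 0.33], [-0.37, 0.41, 0.33]]
```

Request:
{"fn": "carry_out", "kwargs": {"xyz": [[-0.37,0.41,0],[-0.37,0.41,0.33],[-0.37,0.41,0.33],[-0.37,0.41,0.33],[-0.37,0.41,0.33],[-0.37,0.41,0.33],[-0.37,0.41,0.33],[-0.37,0.41,0.66]], "rot": [[0,0,0],[0,0,0],[0,0,0],[0,0,0],[0,0,0],[0,0,0],[0,0,0],[0,0,-0.001]], "grip": [0,0,0,0,0,0,0,0], "force": 20}}

```text
clock: 13.55
position: [0.5526, 0.0761, 0.097]
eef_rot: [3.14, -0.001, 1.327]
contact_force: [0.0, 0.7, 0.1]
finger_gap: 0.002
grasp_force: 0.0
```

Run:
```python
from h import *
im=[cv2.resize(manip.grab_frame(n)[y:y+h,x:x+w],(400,int(h*400/w)),interpolation=cv2.INTER_CUBIC) for n,(x,y,w,h) in(("side",(230,220,120,150)),("top",(110,120,150,187)))]
m=min(i.shape[0] for i in im)
cv2.imwrite("pics/btn.png",np.hstack([i[:m] for i in im]));s=manip.sense();print(s["position"],s["eef_rot"],s["finger_gap"],s["contact_force"])
```

```text
[0.55109342 0.07393784 0.09511099] [-3.13872438e+00  2.81323001e-03  1.32348006e+00] -0.0004891891572798075 [ 0.07817744 -0.27510026 -0.63532824]
```

View pics/btn.png

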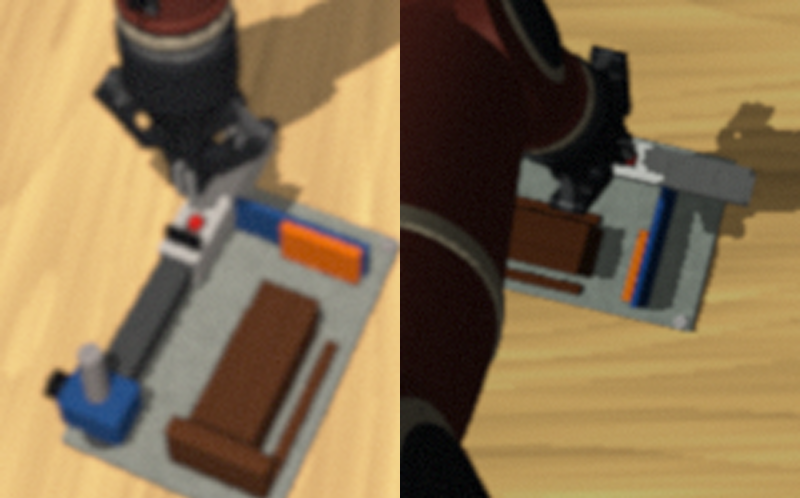

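The blank lies flat in the channel against the fence side. The red button is at about (288,287) in the side view, just ahead of and below the shut fingertips. Descending to feel for it.

Request:
{"fn": "carry_out", "kwargs": {"xyz": [[0.12,0,0.3],[0,0,0.3],[0,0,0.25],[0,0,0.2],[0,0,0.1],[0,0,0]], "rot": [[0,0,0],[0,0,0],[0,0,0],[0,0,0],[0,0,0],[0,0,0]], "grip": [0,0,0,0,0,0]}}

```text
clock: 14.4
position: [0.5522, 0.0796, 0.0685]
eef_rot: [-3.141, 0.0, 1.326]
contact_force: [0.7, 0.4, -0.2]
finger_gap: -0.001
grasp_force: 0.0
```

Request:
{"fn": "carry_out", "kwargs": {"xyz": [[-0.06,0,0.06],[0,0,0.06],[0,0,0.06],[0,0,0.06]], "rot": [[0,0,0],[0,0,0],[0,0,0],[0,0,0]], "grip": [0,0,0,0]}}

```text
clock: 14.9
position: [0.552, 0.078, 0.0629]
eef_rot: [3.141, 0.0, 1.326]
contact_force: [-0.6, -0.9, 3.3]
finger_gap: -0.002
grasp_force: 1.8
```

Request:
{"fn": "carry_out", "kwargs": {"xyz": [[0,0,0.06],[0,0,0.06],[0,0,0.04]], "rot": [[0,0,0],[0,0,0],[0,0,0]], "grip": [0,0,0]}}

```text
clock: 15.28
position: [0.552, 0.0781, 0.0588]
eef_rot: [3.141, -0.0, 1.326]
contact_force: [-1.3, -1.6, 7.7]
finger_gap: 0.002
grasp_force: 4.1
```

Request:
{"fn": "carry_out", "kwargs": {"xyz": [[0,0,0.02],[0,0,0]], "rot": [[0,0,0],[0,0,0]], "grip": [0,0]}}

```text
clock: 15.52
position: [0.552, 0.078, 0.0587]
eef_rot: [3.141, 0.0, 1.326]
contact_force: [-2.5, -0.3, 8.6]
finger_gap: 0.004
grasp_force: 4.1
```

Request:
{"fn": "carry_out", "kwargs": {"xyz": [[0.06,0,0],[0.06,0,0],[0.06,0,0],[0.04,0,0]], "rot": [[0,0,0],[0,0,0],[0,0,0],[0,0,0]], "grip": [0,0,0,0]}}

```text
clock: 16.02
position: [0.5527, 0.0808, 0.0587]
eef_rot: [-3.141, 0.004, 1.325]
contact_force: [-2.5, -3.9, 10.0]
finger_gap: -0.001
grasp_force: 5.1
```

Request:
{"fn": "carry_out", "kwargs": {"xyz": [[0.04,0,0],[0.04,0,0],[0.04,0,0]], "rot": [[0,0,0],[0,0,0],[0,0,0]], "grip": [0,0,0]}}

```text
clock: 16.4
position: [0.5533, 0.0831, 0.0587]
eef_rot: [-3.141, 0.005, 1.325]
contact_force: [-3.3, -5.4, 11.0]
finger_gap: -0.001
grasp_force: 5.2
```

Request:
{"fn": "carry_out", "kwargs": {"xyz": [[0.04,0,0],[0.04,0,0]], "rot": [[0,0,0],[0,0,0]], "grip": [0,0]}}

```text
clock: 16.65
position: [0.5538, 0.0847, 0.0587]
eef_rot: [-3.141, 0.006, 1.324]
contact_force: [-2.9, -5.9, 10.4]
finger_gap: -0.001
grasp_force: 5.2
```

Request:
{"fn": "carry_out", "kwargs": {"xyz": [[0.04,0,0],[0.04,0,0]], "rot": [[0,0,0],[0,0,0]], "grip": [0,0]}}

```text
clock: 16.9
position: [0.5545, 0.0875, 0.0587]
eef_rot: [-3.141, 0.004, 1.325]
contact_force: [-3.3, -5.8, 9.5]
finger_gap: -0.005
grasp_force: 4.8
```

Request:
{"fn": "carry_out", "kwargs": {"xyz": [[0.04,0,0],[0.02,0,0]], "rot": [[0,0,0],[0,0,0]], "grip": [0,0]}}

```text
clock: 17.15
position: [0.5549, 0.0892, 0.0587]
eef_rot: [-3.141, 0.004, 1.325]
contact_force: [-2.7, -4.6, 8.7]
finger_gap: -0.001
grasp_force: 4.8
```

Run:
```python
from h import *
im=manip.grab_frame("side")[240:340,240:340]
cv2.imwrite("pics/push.png",cv2.resize(im,(600,600),interpolation=cv2.INTER_CUBIC))
```

```text
(no output)
```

View pics/push.png

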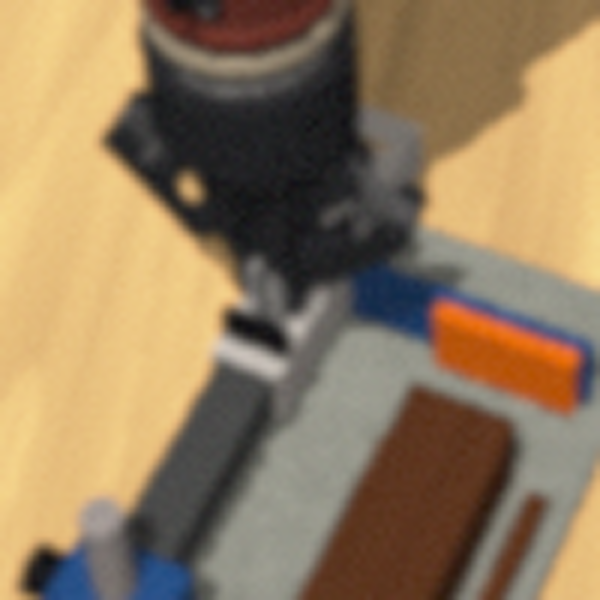

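The tab, the sleeve end and the orange stop have all shifted about 3–4 px, roughly 10 mm, so the sleeve is off the button and it is covered. I ease the down-pressure and push by the tab.

Request:
{"fn": "carry_out", "kwargs": {"xyz": [[0,0,-0.03],[0,0,-0.06],[0.06,0,0],[0.06,0,0],[0.06,0,0]], "rot": [[0,0,0],[0,0,0],[0,0,0],[0,0,0],[0,0,0]], "grip": [0,0,0,0,0]}}

```text
clock: 17.82
position: [0.5556, 0.0943, 0.06]
eef_rot: [-3.14, 0.003, 1.326]
contact_force: [-1.7, -4.7, 2.3]
finger_gap: -0.001
grasp_force: 2.6
```

Request:
{"fn": "carry_out", "kwargs": {"xyz": [[0.06,0,0],[0.06,0,0],[0.06,0,0],[0.06,0,0],[0.06,0,0],[0.06,0,0],[0.06,0,0],[0.06,0,0]], "rot": [[0,0,0],[0,0,0],[0,0,0],[0,0,0],[0,0,0],[0,0,0],[0,0,0],[0,0,0]], "grip": [0,0,0,0,0,0,0,0]}}

```text
clock: 18.82
position: [0.5591, 0.1079, 0.0603]
eef_rot: [-3.141, -0.0, 1.327]
contact_force: [-1.6, -3.7, -2.6]
finger_gap: -0.001
grasp_force: 1.7
```

Request:
{"fn": "carry_out", "kwargs": {"xyz": [[0.05,0,0],[0.05,0,0],[0.05,0,0],[0.05,0,0]], "rot": [[0,0,0],[0,0,0],[0,0,0],[0,0,0]], "grip": [0,0,0,0]}}

```text
clock: 19.32
position: [0.5604, 0.1127, 0.0604]
eef_rot: [-3.141, -0.0, 1.327]
contact_force: [-0.7, -2.6, -1.8]
finger_gap: -0.0
grasp_force: 1.6
```

Request:
{"fn": "carry_out", "kwargs": {"xyz": [[0.05,0,0],[0.05,0,0],[0.04,0,0]], "rot": [[0,0,0],[0,0,0],[0,0,0]], "grip": [0,0,0]}}

```text
clock: 19.7
position: [0.5617, 0.1171, 0.0606]
eef_rot: [3.141, -0.002, 1.327]
contact_force: [-1.5, -2.1, -0.8]
finger_gap: -0.001
grasp_force: 0.9
```

Request:
{"fn": "carry_out", "kwargs": {"xyz": [[0.04,0,0],[0.04,0,0]], "rot": [[0,0,0],[0,0,0]], "grip": [0,0]}}

```text
clock: 19.95
position: [0.5628, 0.1195, 0.061]
eef_rot: [3.139, -0.003, 1.327]
contact_force: [-1.0, -0.9, -0.2]
finger_gap: 0.006
grasp_force: 0.0
```

Request:
{"fn": "carry_out", "kwargs": {"xyz": [[0.04,0,0],[0.04,0,0]], "rot": [[0,0,0],[0,0,0]], "grip": [0,0]}}

```text
clock: 20.2
position: [0.5626, 0.1202, 0.0605]
eef_rot: [3.141, -0.001, 1.327]
contact_force: [-0.6, -0.4, 0.3]
finger_gap: -0.004
grasp_force: 0.3
```

Request:
{"fn": "carry_out", "kwargs": {"xyz": [[0.04,0,0],[0.04,0,0]], "rot": [[0,0,0],[0,0,0]], "grip": [0,0]}}

```text
clock: 20.45
position: [0.5627, 0.1209, 0.0604]
eef_rot: [-3.142, 0.001, 1.326]
contact_force: [0.3, -2.4, 1.9]
finger_gap: -0.002
grasp_force: 1.0
```

Run:
```python
from h import *
im=manip.grab_frame("side")[240:340,240:340]
cv2.imwrite("pics/push2.png",cv2.resize(im,(600,600),interpolation=cv2.INTER_CUBIC))
```

```text
(no output)
```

View pics/push2.png

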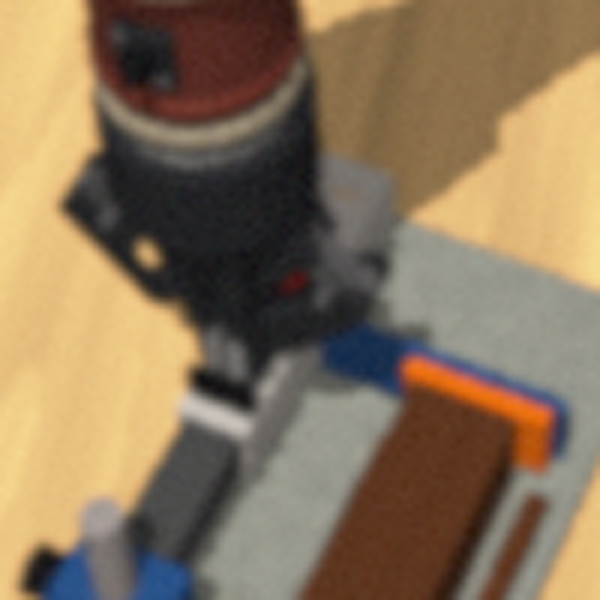

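The red button is visible again at about (289,287), its original out position. The orange stop is now at the blank's end. A light push will confirm the lock.

Request:
{"fn": "carry_out", "kwargs": {"xyz": [[0.05,0,0],[0.05,0,0],[0,0,0]], "rot": [[0,0,0],[0,0,0],[0,0,0]], "grip": [0,0,0]}}

```text
clock: 20.88
position: [0.5633, 0.1232, 0.0604]
eef_rot: [-3.142, 0.001, 1.326]
contact_force: [-0.9, -5.0, 2.5]
finger_gap: -0.001
grasp_force: 2.1
```

Request:
{"fn": "carry_out", "kwargs": {"xyz": [[0.05,0,0],[0.05,0,0],[0,0,0]], "rot": [[0,0,0],[0,0,0],[0,0,0]], "grip": [0,0,0]}}

```text
clock: 21.25
position: [0.5634, 0.1238, 0.0604]
eef_rot: [-3.141, 0.004, 1.325]
contact_force: [-0.8, -7.4, 3.7]
finger_gap: 0.0
grasp_force: 3.5
```

Request:
{"fn": "carry_out", "kwargs": {"xyz": [[0.05,0,0],[0.05,0,0]], "rot": [[0,0,0],[0,0,0]], "grip": [0,0]}}

```text
clock: 21.5
position: [0.5635, 0.1242, 0.0604]
eef_rot: [-3.14, 0.008, 1.324]
contact_force: [-3.6, -10.8, 7.6]
finger_gap: 0.001
grasp_force: 5.4
```

Request:
{"fn": "carry_out", "kwargs": {"xyz": [[-0.2,0,0],[-0.15,0,-0.1],[0,0,-0.6],[0,0,-1],[0,0,-1],[-1,0,-1],[-1,0,-1],[-1,0,-1]], "rot": [[0,0,0],[0,0,0],[0,0,0],[0,0,0],[0,0,0],[0,0,0],[0,0,0],[0,0,0]], "grip": [0,0,0,0,0,0,0,0]}}

```text
clock: 22.5
position: [0.5445, 0.0486, 0.2048]
eef_rot: [3.14, -0.002, 1.328]
contact_force: [0.4, 0.2, -0.0]
finger_gap: -0.003
grasp_force: 0.0
```

Request:
{"fn": "carry_out", "kwargs": {"xyz": [[-1,-0.5,0],[-1,-0.5,0],[-1,-0.5,0],[-1,-0.5,0],[-1,-0.5,0],[-1,-0.5,0],[-1,-0.5,0],[0,0,0]], "rot": [[0,0,0],[0,0,0],[0,0,0],[0,0,0],[0,0,0],[0,0,0],[0,0,0],[0,0,0]], "grip": [0,0,0,0,0,0,0,0]}}

```text
clock: 23.5
position: [0.4165, -0.1016, 0.2037]
eef_rot: [3.14, 0.0, 1.324]
contact_force: [0.2, 0.4, -0.3]
finger_gap: 0.002
grasp_force: 0.0
```

Run:
```python
from h import *
im=[cv2.resize(manip.grab_frame(n)[y:y+h,x:x+w],(400,500),interpolation=cv2.INTER_CUBIC) for n,(x,y,w,h) in(("side",(235,240,120,150)),("top",(110,120,140,175)))]
cv2.imwrite("pics/end.png",np.hstack(im));print(manip.sense()["clock"])
```

```text
23.6
```

View pics/end.png

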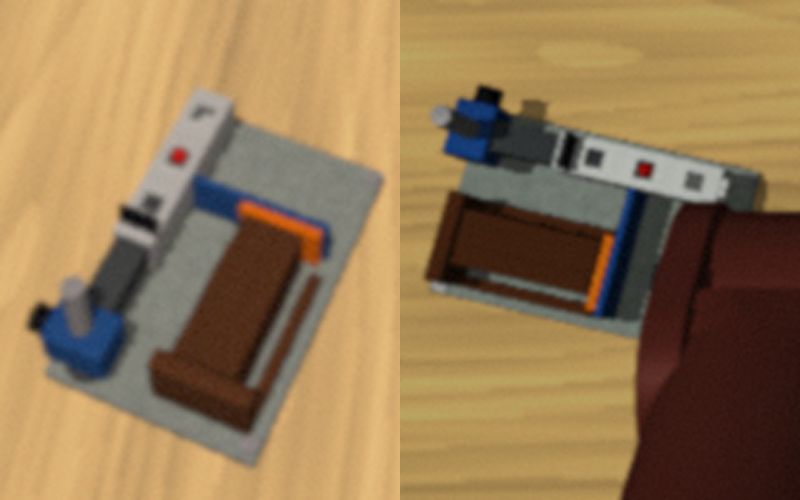

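The button stands in the middle hole, at (180,156) in the side view and (645,170) in the top view, with an empty hole on either side. The blank lies in the channel between the fence and the orange stop. Handing in.

```bash
python3 -c "
from workcell import manip
print(manip.job_done())"
```

```text
the job is handed in; nothing more can be done
None
```

The walnut blank is in the channel and the stop is closed by one hole with the button clicked out, all handed in at about 24 s. However, while setting the blank down the wrist sensor briefly read about 30 N vertically (about 32 N in total), so the 28 N limit on the holder was probably exceeded.

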